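Reassemble the washed hand press

TASK

The hand press for the moon cakes has been washed and stands about the bench in five pieces: put it back together, upright, on the round wooden block. Seat the pattern plate with the stub on its back, stub up, in the inner recess of the block; then, one after the other and each fully home before the next, set the barrel wide end down over the plate in the outer recess, stand the plunger in the barrel with its foot over the stub, drop the guide cap over the shaft onto the barrel's rim, and slip the knob with its spring over the shaft until the spring stands on the cap. Let go of everything at the end; the loose flat plate with a flower relief is a spare and is not needed.

Things in the scene. Friction and masses are not known exactly. Their poses are not given: they have to be found in the camera images.
- block: Fixed round block of light wood, 124 mm across, 18 mm high. Origin: centre of its underside on the table, z up. Its top has a stepped round recess on the axis: outer recess 80 mm wide (84 at the mouth), floor 12 mm above the table; in its middle an inner recess 58 mm wide, floor 8 mm above the table.
- pattern_plate: White plate lying stub up, 0.05 kg: disc 51 mm across, 12 mm thick, top edge chamfered; central stub on its back 18 mm across from 12 to 28 mm high, chamfered above 25: grip it by the stub. Origin: centre of the disc's underside, z up. Home: in the inner recess, origin 8 mm above the table.
- barrel: White open tube standing wide end down, 58 mm high, 0.12 kg: skirt 72 mm across from 0 to 22 mm (bore 57, 63 at the mouth), shoulder, neck 56 mm across from 28 to 58 mm (bore 46, flared to 52 in the top 4 mm): grip across the neck. Origin: centre of the lower end, z up. Home: in the outer recess round the plate, origin 12 mm above the table, rim at 70.
- plunger: Steel plunger standing on its foot, 108 mm high, 0.18 kg: foot 38 mm across, 24 high, with a socket below 26 mm wide (30 at the mouth), 18 deep; shaft 16 mm across, last 10 mm tapering to 6. Grip the shaft above 55 mm, to stay over the barrel's rim. Origin: centre of the foot's underside, z up. Home: foot on the plate's disc, origin 20 mm above the table, shaft end at 128.
- guide_cap: Grey cap standing on its spigot, 24 mm high, 0.06 kg; through hole 22 mm wide (28 at the bottom). Spigot 40 mm across from 0 to 6 mm, knurled flange 56 across from 6 to 18 (grip here), hub 44 across on top. Origin: centre of the spigot's underside, z up. Home: spigot in the barrel's neck, flange on its rim, origin 64 mm above the table; the shaft stands 40 mm out of it.
- knob: Turned wooden knob 44 mm across, from 30 to 54 mm high (grip here), fixed on a steel coil spring 33 mm across and 30 high on which it stands; the spring does not give. 0.08 kg. A bore 24 mm wide runs up through the spring, 44 mm deep. Origin: centre of the spring's lower end, z up. Home: over the shaft, spring on the cap's hub, origin 88 mm above the table.

How it is judged:
On the way, in this order (a step that is already met when the one before it is completed fails the run):
1. the pattern plate lies seated in the inner recess of the block, stub up, let go (horizontal distance between pattern_plate and block below 0.008 m and z of pattern_plate in the frame of block between 0.005 and 0.011 m and angle between pattern_plate's own z axis and vertical below 0.08 rad and contact force between the fingers and pattern_plate below 0.05 N), for 0.2 s.
2. the barrel stands over the plate in the outer recess of the block, wide end down, let go (horizontal distance between barrel and block below 0.008 m and z of barrel in the frame of block between 0.009 and 0.015 m and angle between barrel's own z axis and vertical below 0.08 rad and contact force between the fingers and barrel below 0.05 N), for 0.2 s.
3. the plunger stands inside the barrel, its foot down on the plate and over the stub, let go (horizontal distance between plunger and barrel below 0.009 m and z of plunger in the frame of block between 0.016 and 0.024 m and angle between plunger's own z axis and vertical below 0.12 rad and contact force between the fingers and plunger below 0.05 N), for 0.2 s.
4. the guide cap is over the shaft with its flange flat on the barrel's rim, let go (horizontal distance between guide_cap and barrel below 0.008 m and z of guide_cap in the frame of block between 0.06 and 0.068 m and angle between guide_cap's own z axis and vertical below 0.1 rad and contact force between the fingers and guide_cap below 0.05 N), for 0.2 s.
5. the knob is over the shaft end with its spring standing on the cap, let go (horizontal distance between knob and plunger below 0.01 m and z of knob in the frame of block between 0.083 and 0.093 m and angle between knob's own z axis and vertical below 0.12 rad and contact force between the fingers and knob below 0.05 N), for 0.2 s.
At the end, for the whole second after the job is handed in: All let go, at rest, upright (0.08 rad plate, barrel; 0.10 cap; 0.12 others). Height above table: plate 8, barrel 12 (each +-3 mm), plunger 20, cap 64 (+-4), knob 88 (+-5). Off axis: plate, barrel 8 mm from block; plunger 9, cap 8 from barrel; knob 10 from plunger (all of step 1 and all of step 2 and all of step 3 and all of step 4 and all of step 5 and linear speed of each of pattern_plate, barrel, plunger, guide_cap, knob below 0.02 m/s and angular speed of each of pattern_plate, barrel, plunger, guide_cap, knob below 0.2 rad/s); the robot touches nothing.
It also fails if it takes over 136 s, if anything falls off the work surface, if the arm or the gripper's body presses on something with over 40 N, if the wrist force passes 120 N, or if a joint passes its speed limit or range.

ROBOT

A 7-joint arm with a two-finger parallel gripper is mounted at the origin on a cart in front of the work surface, level with it; the furniture and walls round the work are solid. World frame = base frame: x ahead of the robot, y to its left, z up, the work surface at z = 0. Lengths are in m, angles in rad, forces in N, time in s.
With the tool pointing down it reaches from about 0.425 to 0.925 m from the base axis. Payload 6.8 kg.
Tool frame: the origin (TCP) lies on the front face of the gripper's body, between the roots of the fingers; the fingertips stand 73 mm ahead of it and the grasp point (between the pads) lies 54 mm ahead of it (env.nose_length is the distance from the TCP to the fingertips, in m); z points along the fingers, y is the direction in which the jaws open and shut (so a half turn about z gives the same grasp; the last joint's range is limited). The gripper opens to 85 mm and grips with 20 to 120 N. Pads are 22 mm wide; open, the fingers measure 114 mm over their backs; the gripper's body (76 mm by 85 mm) begins 54 mm behind the grasp point. The pads swing forward as they close: fully open they stand 13 mm farther back than shut.
Start: joints at [-1.266, 0.477, 0.022, 1.555, -0.011, 1.109, -0.083], TCP at [0.271, 0.618, 0.304] pointing down, gripper open.
Joint ranges: [-2.96, 2.96], [-0.34, 2.1], [-1.41, 1.46], [0.24, 2.44], [-1.37, 4.51], [0.17, 1.92], [-2.96, 2.96]. Speed limits (rad/s): [2.39, 2.39, 3.14, 3.14, 3.14, 3.14, 3.14].

INTERFACE

Orientations are given as a unit quaternion [w, x, y, z].
In Python, from cell import env, kin, camera, calibration, job gives the robot as it stands. The module is installed in compiled form; this text tells all that it offers. Calls block until the motion is done:
- env.reach(position, orientation): joint-space move of the TCP to a pose.
- env.movel(position, velocity=0.15, rot=None, stop_force=None): straight line of the TCP; rot=None keeps the orientation; velocity is the mean speed in m/s. With stop_force (N) it stops when the force on the tool has changed by that much, and returns True; else False.
- env.goto_joints(angles): joint-space move.
- env.grip(opening, f_grip=None): finger opening in m; f_grip is the grip in N (None keeps the last); returns when the fingers have stopped.
- env.dwell(seconds).
- kin.inverse_kinematics(position, orientation): joint angles nearest the present ones, or None.
- env.get_state(): the state.
- camera(name): name is "side" or "top" or "wrist"; returns (picture, depth): 384x512x3 uint8, blue, green, red; 384x512 float32, m along the optical axis (not along the pixel's ray), 0 where there is no reading.
- calibration(name): a dict with "fx", "fy", "cx", "cy" (pixels), "rvec" (rotation vector, rad) and "tvec" (3), from world to camera coordinates, as OpenCV has them. Camera axes: x right, y down, z forward; pixel columns grow to the right and rows downward; lengths in m; the calibration is good to about 2 mm. A picture is of the moment at which its call begins: read the wrist's pose just before it. calibration takes no time and is no camera call; for the wrist camera it gives the pose at the moment of the call.
A pose or a line that the arm cannot do raises env.PlanningError and nothing moves.
- job.job_done(): hands the job in, once; it reports no verdict.
The state is a dict: "time": time; "qpos": joint angles; "joint_velocities": joint speeds; "joint_torque": joint torques, N m; "tcp_pos": TCP position; "orientation": TCP orientation; "force": force on the tool from outside, world axes, zero at the start; "torque": the same for the moment, N m; "opening": finger opening in m.
Only numpy, scipy, OpenCV 4.12 (cv2) and the standard library are available. Lean on these libraries where they do the work, as an engineer would, in place of code of your own. Each camera call takes 0.05 s, during which the arm holds its last target.

## Working session

There is one attempt and no reset: what is moved stays moved. The work goes in short steps, each a Python script; the robot and the scene stay as the last script left them, time stands still between calls to the robot, and variables do not carry over. Pictures are saved under pics/ and viewed, and the job is handed in when it is done.

```bash
mkdir -p pics
python3 - <<'E'
from cell import env,camera,calibration
import cv2,numpy as np
s=env.get_state();print(s['time'],s['tcp_pos'],s['orientation'],s['opening'])
for n in ["side","top","wrist"]:
    p,d=camera(n);cv2.imwrite(f"pics/a_{n}.png",p);np.save(f"pics/a_{n}.npy",d);c=calibration(n);print(n,{k:np.round(np.array(v),4).ravel().tolist() for k,v in c.items()})
E
```

```text
0.0 [0.27059219 0.61788629 0.30290928] [-1.24535371e-04  2.04921555e-01  9.78777967e-01 -9.11596130e-04] 0.08537347824027548
side {'fx': [437.352], 'fy': [437.352], 'cx': [254.104], 'cy': [188.7025], 'rvec': [0.0267, 2.7447, -1.4703], 'tvec': [0.5516, 0.0545, 1.2496]}
top {'fx': [389.6323], 'fy': [389.6323], 'cx': [260.3051], 'cy': [193.9004], 'rvec': [2.1138, -2.0623, 0.2647], 'tvec': [-0.0006, 0.5541, 0.8767]}
wrist {'fx': [296.056], 'fy': [296.056], 'cx': [257.1081], 'cy': [192.364], 'rvec': [-2.4203, -1.5829, -0.2279], 'tvec': [-0.6732, -0.0369, 0.3794]}
```

View pics/a_top.png

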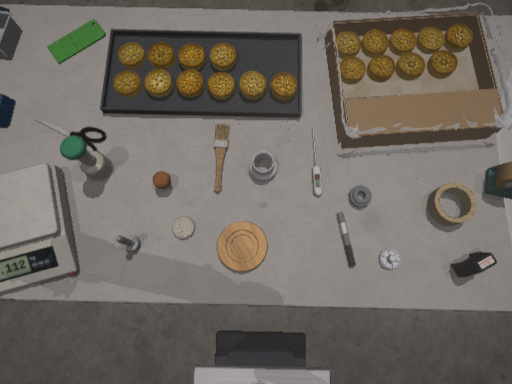

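View pics/a_side.png

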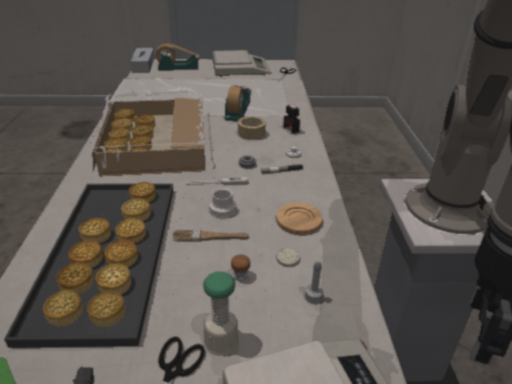

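View pics/a_wrist.png

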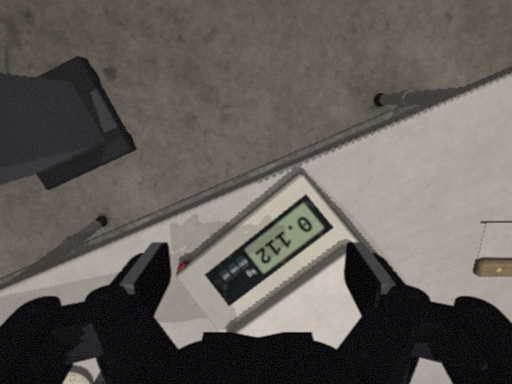

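The top view shows the block at (242,246), barrel (263,165), plunger (129,243), cap (361,196), knob (162,180), pattern plate with its stub (390,259) and the spare at (183,228). Next I'll measure their positions from depth.

```bash
cat > h.py <<'E'
import numpy as np,cv2
from cell import env,kin,camera,calibration
def cloud(c,d):
    R=cv2.Rodrigues(np.array(c['rvec'],float))[0];t=np.array(c['tvec'],float).ravel()
    v,u=np.mgrid[0:d.shape[0],0:d.shape[1]]
    P=np.stack([(u-c['cx'])/c['fx']*d,(v-c['cy'])/c['fy']*d,d],-1)
    W=(P-t)@R
    W[d<=0]=np.nan
    return W
def fitc(P,r):
    from scipy.optimize import least_squares
    # robust fixed radius circle fit
    f=lambda p:np.hypot(P[:,0]-p[0],P[:,1]-p[1])-r
    return least_squares(f,P[:,:2].mean(0),loss='soft_l1',f_scale=0.001)
E
python3 - <<'E'
from h import *
n='top';d=np.load('pics/a_top.npy');W=cloud(calibration(n),d)
ob=dict(block=(242,246),barrel=(263,165),plunger=(129,243),cap=(361,196),knob=(162,180),plate=(390,259),spare=(183,228))
for k,(u,v) in ob.items():
    r=34 if k=='block' else 22
    w=W[v-r:v+r,u-r:u+r].reshape(-1,3);w=w[~np.isnan(w[:,2])]
    z=w[:,2]
    print(k,'table med',np.round(np.median(z),4),'max',np.round(z.max(),4))
    hist,e=np.histogram(z,bins=np.arange(-.01,.13,.004));
    for h,a in zip(hist,e):
        if h>8 and a>.004:
            m=w[(z>=a)&(z<a+.004)];print('   z%.3f n%d mid(%.4f,%.4f) mean(%.4f,%.4f) ext %.3f %.3f'%(a,h,*((m.max(0)+m.min(0))/2)[:2],*m.mean(0)[:2],*(m.max(0)-m.min(0))[:2]))
E
```

```text
block table med 0.0032 max 0.0243
   z0.006 n296 mid(0.4461,0.0537) mean(0.4343,0.0559) ext 0.143 0.161
   z0.010 n424 mid(0.4240,0.0568) mean(0.4341,0.0557) ext 0.100 0.123
   z0.014 n404 mid(0.4352,0.0566) mean(0.4316,0.0556) ext 0.123 0.122
   z0.018 n786 mid(0.4348,0.0564) mean(0.4348,0.0561) ext 0.121 0.122
   z0.022 n54 mid(0.4342,0.0555) mean(0.4303,0.0509) ext 0.116 0.114
barrel table med 0.0022 max 0.0623
   z0.006 n20 mid(0.6529,0.0075) mean(0.6349,0.0038) ext 0.103 0.109
   z0.010 n15 mid(0.6381,0.0091) mean(0.6226,0.0095) ext 0.065 0.071
   z0.014 n11 mid(0.6549,0.0041) mean(0.6207,0.0069) ext 0.095 0.069
   z0.018 n22 mid(0.6245,0.0092) mean(0.6185,0.0020) ext 0.036 0.071
   z0.022 n76 mid(0.6359,0.0081) mean(0.6298,0.0083) ext 0.060 0.068
   z0.026 n80 mid(0.6359,0.0083) mean(0.6289,0.0080) ext 0.057 0.068
   z0.030 n28 mid(0.6375,0.0093) mean(0.6376,0.0106) ext 0.057 0.060
   z0.034 n25 mid(0.6393,0.0093) mean(0.6332,0.0103) ext 0.049 0.054
   z0.038 n16 mid(0.6408,0.0045) mean(0.6409,0.0067) ext 0.050 0.044
   z0.042 n20 mid(0.6409,0.0094) mean(0.6412,0.0090) ext 0.05
[... 1779 characters left out ...]
ate table med 0.002 max 0.0328
   z0.006 n26 mid(0.4200,-0.3134) mean(0.4165,-0.3054) ext 0.090 0.092
   z0.010 n160 mid(0.4130,-0.3126) mean(0.4117,-0.3119) ext 0.049 0.051
   z0.014 n110 mid(0.4115,-0.3103) mean(0.4118,-0.3109) ext 0.047 0.041
   z0.018 n10 mid(0.4047,-0.3090) mean(0.4040,-0.3088) ext 0.024 0.032
   z0.022 n11 mid(0.4116,-0.3119) mean(0.4109,-0.3088) ext 0.015 0.016
   z0.026 n30 mid(0.4127,-0.3123) mean(0.4123,-0.3121) ext 0.017 0.015
spare table med 0.0017 max 0.0168
   z0.006 n88 mid(0.4729,0.2010) mean(0.4772,0.2047) ext 0.062 0.098
   z0.010 n273 mid(0.4791,0.2064) mean(0.4790,0.2067) ext 0.054 0.056
   z0.014 n34 mid(0.4784,0.2077) mean(0.4762,0.2071) ext 0.048 0.044
```

Run:
```python
import cv2
p=cv2.imread('pics/a_top.png')
cv2.imwrite('pics/a_top2.png',cv2.resize(p[130:290,90:410],None,fx=2.5,fy=2.5,interpolation=cv2.INTER_CUBIC))
```

```text
(no output)
```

View pics/a_top2.png

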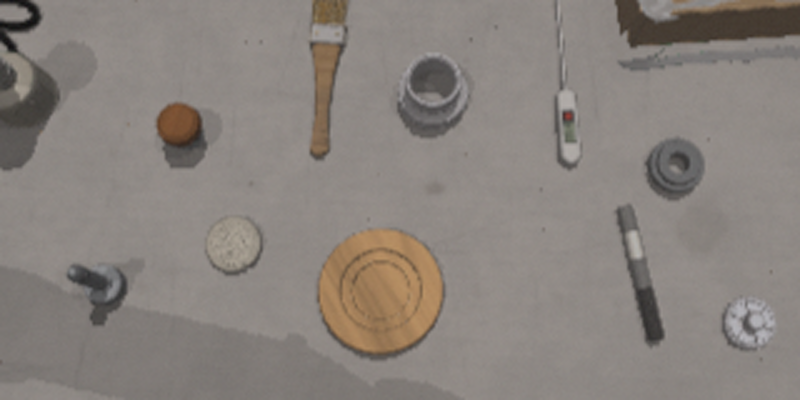

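```bash
cat >> h.py <<'E'
def down(deg):
    p=np.radians(deg+90)/2
    return [0,float(np.cos(p)),float(np.sin(p)),0]
E
python3 - <<'E'
from h import *
T=dict(block=(.4348,.0564),barrel=(.641,.0087),plunger=(.433,.330),cap=(.570,-.244),knob=(.593,.2625),plate=(.412,-.312))
for k,(x,y) in T.items():
    b=np.degrees(np.arctan2(y,x))
    for yaw in (b,b+90,b-90):
        r=[]
        for z in (.085,.15,.22,.3):
            q=kin.inverse_kinematics([x,y,z],down(yaw)); r.append(None if q is None else np.round(q,2).tolist())
        print(k,round(b+0,1),round(yaw),[ 'X' if a is None else a[6] for a in r], r[-1] and r[-1][:6])
E
```

```text
block 7.4 7 [0.16, 0.11, 0.02, -0.08] [-0.77, 0.08, 0.53, 2.12, -0.05, 0.95]
block 7.4 97 [1.51, 1.54, 1.52, 1.47] [-0.6, 0.08, 0.35, 2.12, -0.03, 0.95]
block 7.4 -83 [-1.22, -1.24, -1.43, -1.62] [-0.96, 0.08, 0.75, 2.13, -0.07, 0.95]
barrel 0.8 1 [0.32, 0.28, 0.22, 0.17] [-0.55, 0.48, 0.62, 1.68, -0.31, 1.08]
barrel 0.8 91 [1.57, 1.6, 1.61, 1.61] [-0.35, 0.44, 0.33, 1.66, -0.16, 1.07]
barrel 0.8 -89 [-1.13, -1.21, -1.27, -1.32] [-0.65, 0.52, 0.77, 1.68, -0.4, 1.1]
plunger 37.3 37 [0.01, -0.0, -0.03, -0.05] [-0.94, 0.27, 0.21, 1.89, -0.07, 1.0]
plunger 37.3 127 [1.34, 1.38, 1.41, 1.43] [-0.69, 0.27, -0.09, 1.87, 0.03, 1.0]
plunger 37.3 -53 [-1.31, -1.37, -1.44, -1.51] [-1.2, 0.29, 0.53, 1.9, -0.17, 1.0]
cap -23.2 -23 [0.42, 0.54, 0.56, 0.39] [-0.39, 0.57, 1.01, 1.74, -0.53, 1.13]
cap -23.2 67 [1.81, 1.83, 1.84, 1.84] [-0.29, 0.5, 0.83, 1.74, -0.41, 1.09]
cap -23.2 -113 [-1.2, -0.94, -0.96, -1.2] [-0.38, 0.57, 1.0, 1.74, -0.52, 1.12]
knob 23.9 24 [0.09, 0.08, 0.06, 0.03] [-0.74, 0.45, 0.31, 1.64, -0.15, 1.07]
knob 23.9 114 [1.44, 1.45, 1.47, 1.48] [-0.52, 0.44, 0.01, 1.63, -0.01, 1.08]
knob 23.9 -66 [-1.25, -1.3, -1.35, -1.4] [-0.94, 0.49, 0.6, 1.66, -0.31, 1.09]
plate -37.1 -37 [0.89, 0.7, 0.49, 0.28] [-0.33, 0.36, 1.08, 1.98, -0.38, 1.02]
plate -37.1 53 [1.81, 1.84, 2.07, 1.51] [0.33, 0.22, 0.23, 1.95, -0.06, 0.98]
plate -37.1 -127 [-0.68, -0.87, -1.08, -1.29] [-0.33, 0.36, 1.08, 1.98, -0.38, 1.02]
```

Run:
```python
from h import *
def snap(n):
    c=calibration('wrist');p,d=camera('wrist');cv2.imwrite(f'pics/{n}.png',p);np.savez(f'pics/{n}.npz',d=d,**{k:np.array(v,float) for k,v in c.items()})
env.reach([.4348,.0564,.30],down(7));snap('w_block');print(env.get_state()['time'])
env.reach([.412,-.312,.30],down(-37));snap('w_plate');s=env.get_state();print(s['time'],s['qpos'])
```

```text
2.3
3.7333 [-0.33850149  0.37214254  1.09632349  1.98186304 -0.39040527  1.01970643
  0.29843397]
```

View pics/w_block.png

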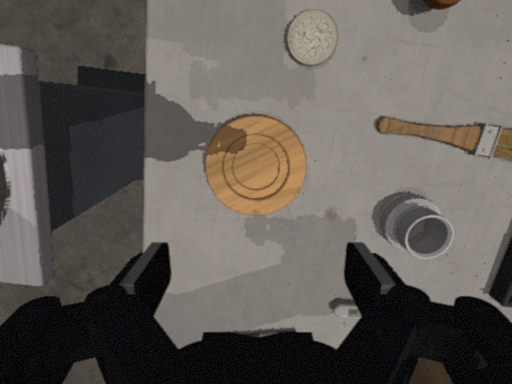

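View pics/w_plate.png

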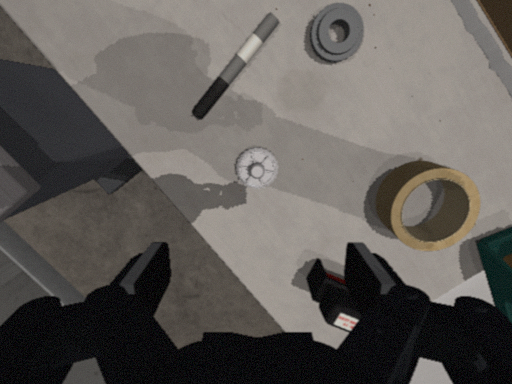

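The wrist views show the block centred near (256,165) and the plate's stub near (257,168). The barrel rim is at (428,237), and the cap is at (337,33) in the second view. I'll convert these to world positions.

Run:
```python
from h import *
def load(n):
    z=np.load(f'pics/{n}.npz');c={k:(float(z[k]) if z[k].size==1 else z[k].ravel()) for k in z.files if k!='d'};return cv2.imread(f'pics/{n}.png'),z['d'],c
def an(W,k,u,v,r,zlo,zhi,R=None):
    w=W[max(0,v-r):v+r,max(0,u-r):u+r].reshape(-1,3);w=w[(w[:,2]>zlo)&(w[:,2]<zhi)]
    lo=w.min(0);hi=w.max(0);h=cv2.minEnclosingCircle(w[:,:2].astype(np.float32)*1000)
    print(k,len(w),'mid',np.round((lo+hi)[:2]/2,4),'ext',np.round((hi-lo)[:2],3),'mec',np.round(h[0],1),round(h[1],1),'med z',np.round(np.median(w[:,2]),4))
p,d,c=load('w_block');W=cloud(c,d)
an(W,'block',256,165,70,.015,.03);an(W,'barrel',428,237,50,.052,.07);an(W,'spare',312,38,36,.008,.02)
p,d,c=load('w_plate');W=cloud(c,d)
an(W,'plate',257,168,40,.008,.05);an(W,'stub',257,168,40,.022,.05);an(W,'cap hub',340,30,40,.021,.05);an(W,'cap fl',338,33,36,.013,.05)
d=np.load('pics/a_top.npy');W=cloud(calibration('top'),d)
print('TOP')
an(W,'block',242,246,36,.015,.03);an(W,'barrel',263,163,25,.052,.07);an(W,'plate',390,259,18,.008,.05);an(W,'stub',390,259,18,.022,.05);an(W,'cap hub',361,196,18,.021,.05);an(W,'cap fl',361,196,16,.015,.05)
an(W,'spare',183,228,18,.008,.02);an(W,'knob',162,180,20,.043,.07);an(W,'plung foot',131,245,18,.02,.03);an(W,'pl top',129,243,18,.096,.12)
```

```text
block 4665 mid [0.433  0.0551] ext [0.123 0.124] mec [433.   55.1] 62.1 med z 0.0185
barrel 755 mid [0.6401 0.0083] ext [0.056 0.055] mec [640.1   8.2] 28.4 med z 0.0567
spare 2289 mid [0.4773 0.206 ] ext [0.056 0.056] mec [477.1 206.3] 28.4 med z 0.0109
plate 1320 mid [ 0.41   -0.3139] ext [0.052 0.052] mec [ 410.1 -313.9] 26.2 med z 0.0128
stub 183 mid [ 0.4101 -0.3135] ext [0.018 0.017] mec [ 410.  -313.7] 9.1 med z 0.0282
cap hub 1142 mid [ 0.5685 -0.2461] ext [0.043 0.045] mec [ 568.5 -246.1] 22.4 med z 0.0246
cap fl 2148 mid [ 0.5683 -0.2453] ext [0.056 0.056] mec [ 568.6 -245.1] 28.8 med z 0.023
TOP
block 1175 mid [0.435  0.0565] ext [0.122 0.122] mec [434.7  56.1] 62.0 med z 0.0191
barrel 142 mid [0.6413 0.0083] ext [0.055 0.056] mec [641.8   8.4] 28.3 med z 0.0575
plate 342 mid [ 0.413  -0.3126] ext [0.05  0.051] mec [ 412.8 -312.8] 26.4 med z 0.014
stub 49 mid [ 0.4125 -0.3119] ext [0.017 0.016] mec [ 412.1 -312.2] 9.1 med z 0.0283
cap hub 209 mid [ 0.5699 -0.2431] ext [0.054 0.054] mec [ 570.5 -243.2] 27.9 med z 0.0247
cap fl 333 mid [ 0.5705 -0.2438] ext [0.055 0.055] mec [ 570.8 -243.9] 28.7 med z 0.0227
spare 380 mid [0.4791 0.2064] ext [0.054 0.056] mec [478.5 206.7] 28.4 med z 0.0115
knob 238 mid [0.5916 0.2628] ext [0.041 0.041] mec [592.  263.3] 21.9 med z 0.0535
plung foot 131 mid [0.4329 0.3303] ext [0.035 0.037] mec [433.4 330.1] 19.0 med z 0.0248
pl top 43 mid [0.4336 0.3294] ext [0.016 0.015] mec [433.6 329.9] 8.0 med z 0.1029
```

```bash
cat >> h.py <<'E'
BX,BY=.434,.0557
def st(m):
    s=env.get_state();print(m,'t%.1f'%s['time'],np.round(s['tcp_pos'],4),'open %.4f'%s['opening'],'F',np.round(s['force'],1))
def snap(n,cam='wrist'):
    c=calibration(cam);p,d=camera(cam);cv2.imwrite(f'pics/{n}.png',p);np.savez(f'pics/{n}.npz',d=d,**{k:np.array(v,float) for k,v in c.items()})
E
python3 - <<'E'
from h import *
x,y=.411,-.313
env.grip(.045,40)
env.reach([x,y,.16],down(-37))
print(env.movel([x,y,.088],velocity=.08,stop_force=6));st('down')
env.grip(.0,40);st('grip')
env.movel([x,y,.2],velocity=.15);st('lift');snap('w1');snap('t1','top')
E
```

```text
False
down t5.9 [ 0.4112 -0.3133  0.0883] open 0.0452 F [0.1 0.7 0.6]
grip t6.2 [ 0.4113 -0.3131  0.0885] open 0.0157 F [-0.7  0.7  5.5]
lift t7.2 [ 0.4107 -0.3125  0.1993] open 0.0157 F [-0.2 -0.2 -1. ]
```

View pics/w1.png

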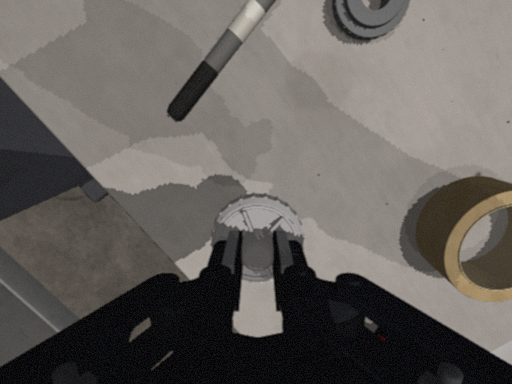

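View pics/t1.png

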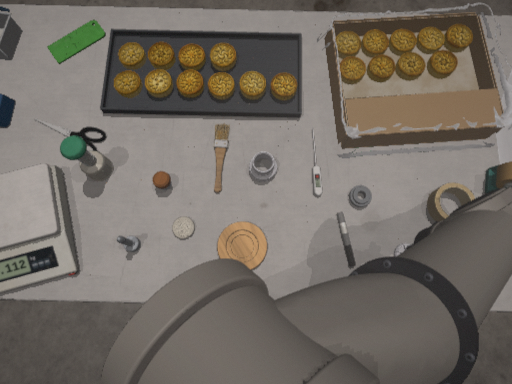

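The plate hangs level in the fingers at (257,235). Next I'll place it.

Run:
```python
from h import *
env.reach([BX,BY,.2],down(7));st('over')
env.movel([BX,BY,.115],velocity=.12)
print(env.movel([BX,BY,.0955],velocity=.04,stop_force=5));st('down')
env.grip(.04);st('rel')
env.movel([BX,BY,.28],velocity=.2);env.dwell(.2);snap('w2');st('up')
z=np.load('pics/w2.npz');d=z['d'];c={k:(float(z[k]) if z[k].size==1 else z[k].ravel()) for k in z.files if k!='d'}
W=cloud(c,d)
r=W[90:260,160:350].reshape(-1,3)
for lo,hi in ((.0155,.024),(.026,.05)):
    w=r[(r[:,2]>lo)&(r[:,2]<hi)];print(len(w),np.median(w,0),cv2.minEnclosingCircle(w[:,:2].astype(np.float32)*1000))
```

```text
over t8.6 [0.4343 0.0546 0.2001] open 0.0159 F [ 0.  -0.4 -0.9]
True
down t10.0 [0.434  0.0559 0.0965] open 0.0159 F [-0.6 -1.   7.5]
rel t10.3 [0.4336 0.0559 0.0963] open 0.0403 F [-0.9  0.2  0.3]
up t11.6 [0.4337 0.0555 0.2794] open 0.0400 F [-0.3 -0.5  0.6]
6510 [0.43256793 0.06027505 0.01871422] ((432.93475341796875, 55.31521987915039), 61.883140563964844)
225 [0.43356417 0.05644284 0.03589164] ((428.7534484863281, 55.418067932128906), 13.604683876037598)
```

View pics/w2.png

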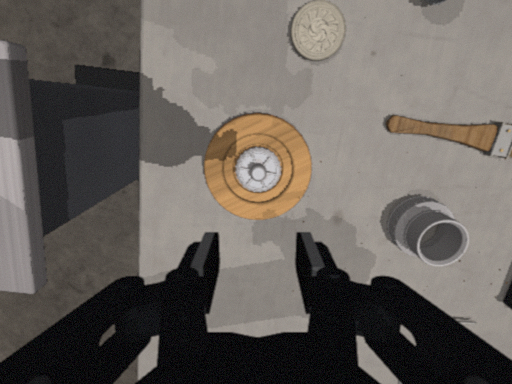

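Plate seated: contact came exactly 8 mm above its pick-up height and it is centred at (258,170). Next is the barrel.

Run:
```python
from h import *
x,y=.6405,.0083
env.grip(.085)
env.reach([x,y,.2],down(1))
print(env.movel([x,y,.104],velocity=.1,stop_force=6));st('down')
env.grip(.0,40);st('grip')
env.movel([x,y,.22],velocity=.15);st('lift')
env.reach([BX,BY,.22],down(7));snap('w3')
env.movel([BX,BY,.145],velocity=.12)
print(env.movel([BX,BY,.113],velocity=.04,stop_force=5));st('down')
```

```text
False
down t14.2 [0.6409 0.0081 0.1046] open 0.0853 F [-0.5 -0.2  0.1]
grip t14.6 [0.6409 0.0083 0.105 ] open 0.0550 F [-1.4  0.5  5.6]
lift t15.5 [0.64   0.0086 0.219 ] open 0.0549 F [-0.1  0.5 -1.6]
True
down t17.9 [0.4337 0.0557 0.1167] open 0.0547 F [-0.9  0.3  8.5]
```

View pics/w3.png

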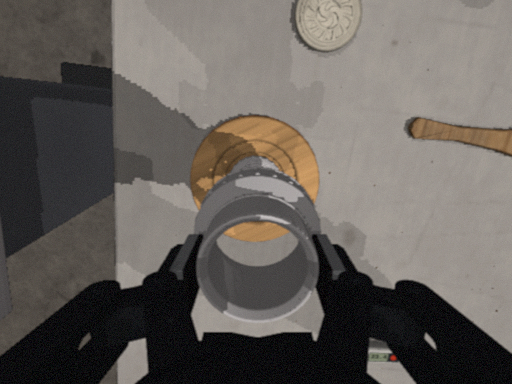

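Contact came at 0.1167, which is the pick-up height plus 12 mm, so the barrel is home. I'll release it and check.

Run:
```python
from h import *
env.grip(.075);st('rel')
env.movel([BX,BY,.30],velocity=.2);env.dwell(.2);snap('w4');st('up')
z=np.load('pics/w4.npz');d=z['d'];c={k:(float(z[k]) if z[k].size==1 else z[k].ravel()) for k in z.files if k!='d'}
W=cloud(c,d)
r=W[90:260,160:350].reshape(-1,3)
for lo,hi in ((.0155,.022),(.064,.08)):
    w=r[(r[:,2]>lo)&(r[:,2]<hi)];print(len(w),np.median(w,0),cv2.minEnclosingCircle(w[:,:2].astype(np.float32)*1000))
# go look at the plunger
env.reach([.433,.330,.30],down(37));snap('w5');st('pl')
z=np.load('pics/w5.npz');d=z['d'];c={k:(float(z[k]) if z[k].size==1 else z[k].ravel()) for k in z.files if k!='d'}
W=cloud(c,d);r=W[60:270,160:350].reshape(-1,3)
for lo,hi in ((.018,.03),(.096,.12)):
    w=r[(r[:,2]>lo)&(r[:,2]<hi)];print(len(w),np.median(w,0),cv2.minEnclosingCircle(w[:,:2].astype(np.float32)*1000))
```

```text
rel t18.2 [0.4333 0.0559 0.1165] open 0.0751 F [-0.1 -0.1  0.5]
up t19.5 [0.4337 0.0555 0.2996] open 0.0751 F [-0.7  0.3  0.5]
5266 [0.43209981 0.05956983 0.01862469] ((433.27783203125, 55.25510787963867), 62.06443405151367)
790 [0.43335002 0.05476013 0.06924549] ((433.2347717285156, 55.43114471435547), 27.888256072998047)
pl t20.6 [0.4338 0.3276 0.3003] open 0.0751 F [ 0.1 -0.1 -0.2]
575 [0.42840922 0.33627898 0.02434783] ((504.92022705078125, 368.98577880859375), 128.6664581298828)
225 [0.43081195 0.33208761 0.10315266] ((431.9577941894531, 330.4630432128906), 8.112235069274902)
```

View pics/w4.png

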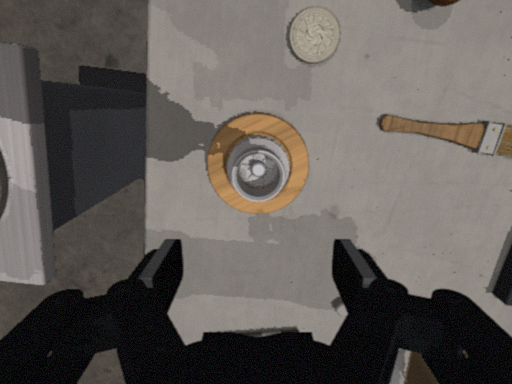

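View pics/w5.png

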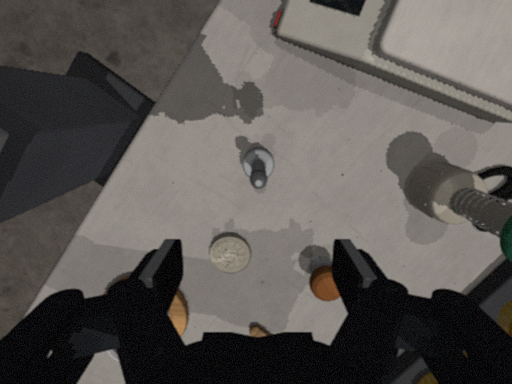

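Barrel centred on the block within 0.3 mm, rim at 0.069. In the second view the plunger stands with its foot at (258,162). I'll pick it up.

Run:
```python
from h import *
x,y=.4325,.3300
env.grip(.05,50)
print(env.movel([x,y,.138],velocity=.12,stop_force=6));st('down')
env.grip(.0,50);st('grip')
env.movel([x,y,.29],velocity=.15);st('lift')
env.reach([BX,BY,.29],down(7));snap('w6');st('over')
```

```text
False
down t22.5 [0.4329 0.3303 0.1386] open 0.0502 F [ 0.4  0.9 -0.9]
grip t22.9 [0.4328 0.3303 0.1384] open 0.0145 F [-0.4  1.   4.4]
lift t24.1 [0.4319 0.3298 0.2891] open 0.0147 F [ 0.2 -1.1 -2.5]
over t25.2 [0.4346 0.0575 0.2902] open 0.0146 F [-0.1  0.2 -1.8]
```

View pics/w6.png

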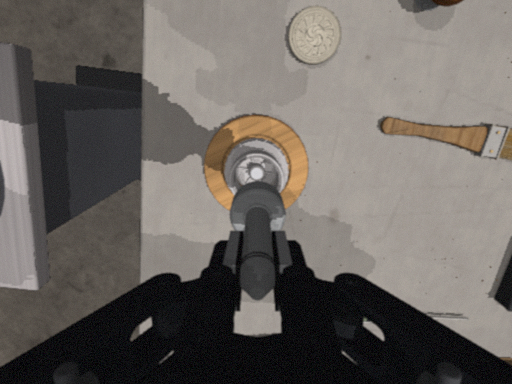

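The plunger hangs upright and aligned. Next I'll insert it.

Run:
```python
from h import *
env.movel([BX,BY,.225],velocity=.1);st('a')
print(env.movel([BX,BY,.157],velocity=.04,stop_force=5));st('down')
```

```text
a t26.0 [0.4344 0.0559 0.2254] open 0.0149 F [ 0.9 -0.5 -2.7]
True
down t27.5 [0.4341 0.0557 0.1584] open 0.0147 F [-0.5  0.3  5. ]
```

Run:
```python
from h import *
env.grip(.05);st('rel')
env.movel([BX,BY,.30],velocity=.2);env.dwell(.2);snap('w7')
z=np.load('pics/w7.npz');d=z['d'];c={k:(float(z[k]) if z[k].size==1 else z[k].ravel()) for k in z.files if k!='d'}
W=cloud(c,d);r=W[90:270,160:350].reshape(-1,3)
for lo,hi in ((.064,.08),(.117,.14)):
    w=r[(r[:,2]>lo)&(r[:,2]<hi)];print(len(w),np.median(w,0),w[:,2].max(),cv2.minEnclosingCircle(w[:,:2].astype(np.float32)*1000))
st('up')
```

```text
rel t28.0 [0.4332 0.0556 0.1577] open 0.0499 F [ 0.2  0.1 -0.5]
808 [0.43291627 0.05779535 0.06934292] 0.07949597920189502 ((433.4059143066406, 55.169837951660156), 28.103759765625)
256 [0.43349668 0.05775953 0.12330258] 0.13025947122745524 ((433.57757568359375, 55.76413345336914), 8.227134704589844)
up t29.1 [0.4336 0.0554 0.2994] open 0.0499 F [-0.1 -0.  -0. ]
```

View pics/w7.png

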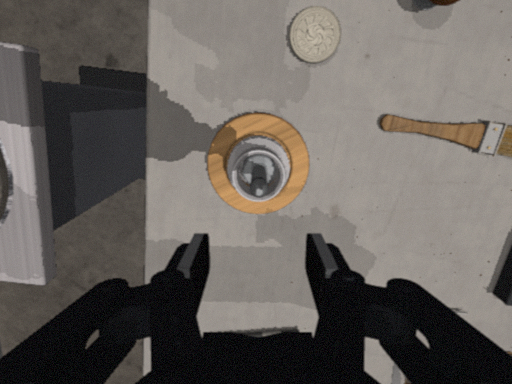

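Plunger home: shaft top at about 0.128, within 1 mm of the barrel's axis. Next is the cap.

Run:
```python
from h import *
x,y=.5693,-.2448
env.grip(.078,40)
env.reach([x,y,.2],down(20));st('over')
print(env.movel([x,y,.11],velocity=.12,stop_force=6))
print(env.movel([x,y,.074],velocity=.05,stop_force=5));st('down')
env.grip(.0,40);st('grip')
env.movel([x,y,.27],velocity=.15);st('lift')
env.reach([BX,BY,.27],down(7));snap('w8');st('over')
```

```text
over t30.9 [ 0.5699 -0.2435  0.2002] open 0.0781 F [ 0.6 -0.7  0.3]
False
False
down t32.6 [ 0.5694 -0.245   0.0742] open 0.0778 F [0.1 0.2 0.2]
grip t33.0 [ 0.5696 -0.2449  0.0749] open 0.0541 F [-2.   1.6  5.2]
lift t34.5 [ 0.5689 -0.2445  0.269 ] open 0.0543 F [-0.7 -0.4 -0.4]
over t35.8 [0.4348 0.0549 0.2703] open 0.0541 F [-0.2 -1.  -0.4]
```

View pics/w8.png

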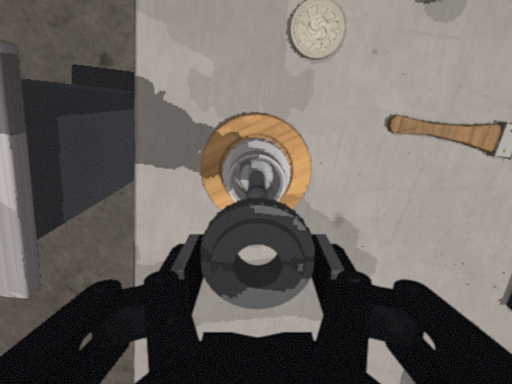

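Run:
```python
from h import *
env.movel([BX,BY,.215],velocity=.1)
print(env.movel([BX,BY,.137],velocity=.04,stop_force=5));st('down')
```

```text
True
down t38.2 [0.4341 0.0557 0.1388] open 0.0545 F [-1.6  0.2  6.2]
```

Contact at 0.1388, the pick-up height plus 64 mm, so the cap is home. I'll release it and check.

Run:
```python
from h import *
def ld(n):
    z=np.load(f'pics/{n}.npz');d=z['d'];c={k:(float(z[k]) if z[k].size==1 else z[k].ravel()) for k in z.files if k!='d'};return cloud(c,d)
env.grip(.07);st('rel')
env.movel([BX,BY,.31],velocity=.2);env.dwell(.2);snap('w9')
r=ld('w9')[90:270,160:350].reshape(-1,3)
for lo,hi in ((.078,.085),(.086,.093),(.117,.14)):
    w=r[(r[:,2]>lo)&(r[:,2]<hi)];print(len(w),np.median(w,0),cv2.minEnclosingCircle(w[:,:2].astype(np.float32)*1000))
st('up')
env.reach([.591,.2627,.28],down(24));snap('w10');st('knob')
W=ld('w10');r=W[60:270,160:350].reshape(-1,3)
w=r[(r[:,2]>.042)&(r[:,2]<.07)];print(len(w),np.median(w,0),cv2.minEnclosingCircle(w[:,:2].astype(np.float32)*1000))
```

```text
rel t38.5 [0.4334 0.0556 0.1382] open 0.0702 F [ 0.1  0.3 -0.2]
908 [0.43294013 0.06206983 0.08255808] ((433.6317138671875, 55.34726333618164), 28.661846160888672)
962 [0.43248596 0.05965125 0.08858871] ((433.5522766113281, 55.770503997802734), 21.567153930664062)
235 [0.43342951 0.05782574 0.12327996] ((433.70648193359375, 55.75501251220703), 8.037620544433594)
up t39.8 [0.4337 0.0554 0.3095] open 0.0700 F [0.3 0.2 0.4]
knob t40.9 [0.591  0.2607 0.2811] open 0.0697 F [ 0.4 -0.9  0.3]
1335 [0.59082764 0.26536117 0.05337221] ((591.4026489257812, 264.10003662109375), 21.941043853759766)
```

View pics/w9.png

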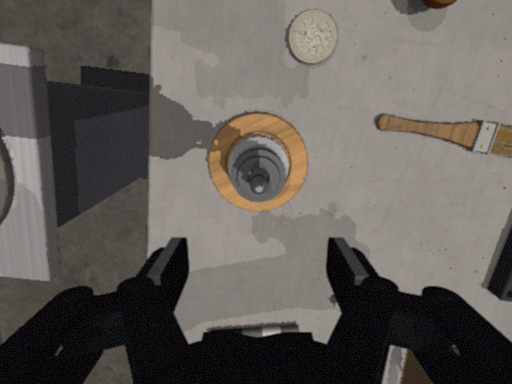

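View pics/w10.png

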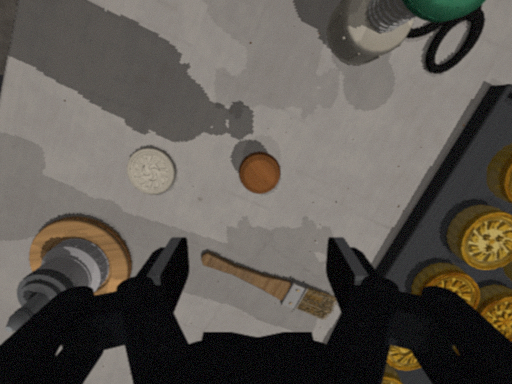

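Cap flat on the rim (flange top at 0.0826) and centred. The knob is at (260,172) in the second view, world (0.5915, 0.2636). I'll take it now.

Run:
```python
from h import *
x,y=.5913,.2635
env.movel([x,y,.13],velocity=.15)
print(env.movel([x,y,.093],velocity=.08,stop_force=5));st('down')
env.grip(.0,40);st('grip')
env.movel([x,y,.29],velocity=.15)
env.reach([BX,BY,.29],down(7));snap('w11');st('over')
```

```text
False
down t42.6 [0.5913 0.2633 0.0927] open 0.0698 F [ 0.4 -0.4 -0.3]
grip t43.0 [0.5917 0.2635 0.0938] open 0.0428 F [-0.8 -0.9  4.4]
over t45.5 [0.4355 0.0569 0.2906] open 0.0427 F [-0.2  0.3 -1.1]
```

View pics/w11.png

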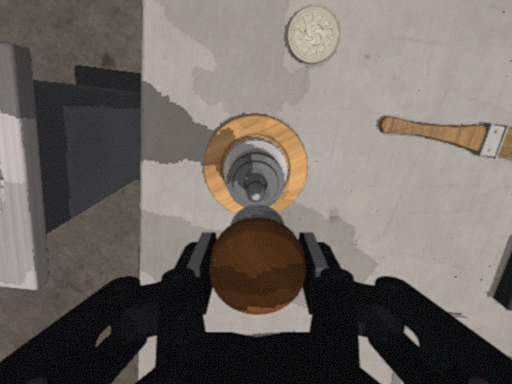

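Run:
```python
from h import *
env.movel([BX,BY,.235],velocity=.1)
print(env.movel([BX,BY,.180],velocity=.04,stop_force=5));st('down')
```

```text
True
down t47.5 [0.434  0.0556 0.1816] open 0.0428 F [-1.8  0.4  7.5]
```

Contact at 0.1816, about the pick-up height plus 88 mm, so the knob is home. I'll release it and check.

Run:
```python
from h import *
def ld(n):
    z=np.load(f'pics/{n}.npz');d=z['d'];c={k:(float(z[k]) if z[k].size==1 else z[k].ravel()) for k in z.files if k!='d'};return cloud(c,d)
env.grip(.065);st('rel')
env.movel([BX,BY,.34],velocity=.2);env.dwell(.3);snap('w12');st('up')
r=ld('w12')[60:270,160:350].reshape(-1,3)
for lo,hi in ((.078,.084),(.13,.16)):
    w=r[(r[:,2]>lo)&(r[:,2]<hi)];print(len(w),np.median(w,0),w[:,2].max(),cv2.minEnclosingCircle(w[:,:2].astype(np.float32)*1000))
snap('s12','side')
p=cv2.imread('pics/s12.png');cv2.imwrite('pics/s12c.png',cv2.resize(p[140:260,200:400],None,fx=3,fy=3))
```

```text
rel t47.8 [0.4333 0.0556 0.181 ] open 0.0649 F [ 0.3 -0.1  0.4]
up t50.5 [0.434  0.0557 0.34  ] open 0.0646 F [ 0.9 -0.2 -0.8]
444 [0.43084958 0.07272735 0.08254478] 0.08392229711578139 ((433.694580078125, 55.607154846191406), 28.423585891723633)
1596 [0.43325545 0.05787325 0.14135147] 0.1441947600828366 ((433.5916442871094, 55.31594467163086), 21.97136878967285)
```

View pics/s12c.png

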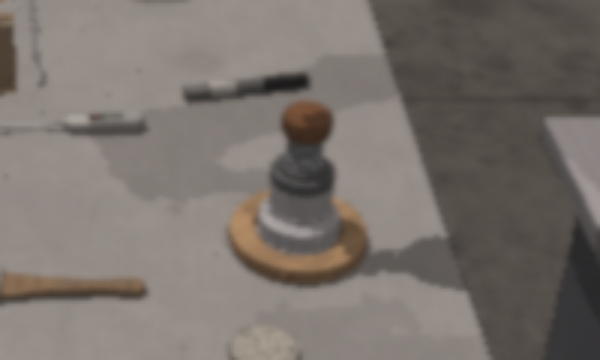

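View pics/w12.png

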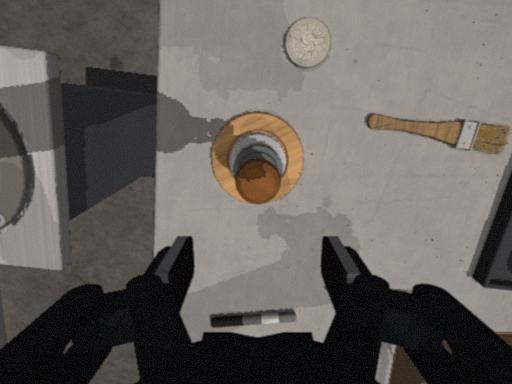

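The full press stands upright on the block at (305,180) in the enlarged side view. The knob top is at 0.142, as expected, and the gripper is clear.

```bash
python3 -c "
from cell import job
print(job.job_done())"
```

```text
the job is handed in; nothing more can be done
None
```

The press is back together, upright on the block, and I've handed the job in after about 50 s of robot time (limit 136 s). I seated the plate, barrel, plunger, guide cap and knob in that order. Each one met its seat at the expected height within about 1 mm, and I let each one go before fetching the next.

- **Last checks:** the knob top reads 142 mm and the cap flange top 82.5 mm, as they should. The outlines of the barrel, shaft, cap and knob all lay within about 1 mm of the block's axis, and the fingers were clear of the press.
- **Disagreements:** the top and wrist cameras differed by about 2 mm throughout, so I averaged the two. No check failed, and handing in gave no verdict.

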